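# Roll a cylinder liner up the ramp of the run-out rest

### The arm

A 6-joint arm with a two-finger parallel gripper is mounted at the origin on the work surface. World frame = base frame: x ahead of the robot, y to its left, z up, the work surface at z = 0. Lengths are in m, angles in rad, forces in N, time in s.
With the tool pointing down it reaches from about 0.3 to 0.875 m from the base axis. Payload 6.4 kg.
Tool frame: the origin (TCP) lies at the very end of the fingers, on their centre line; the grasp point (between the pads) lies 19 mm behind it; z points along the fingers, y is the direction in which the jaws open and shut (so a half turn about z gives the same grasp; the last joint's range is limited). The gripper opens to 85 mm and grips with 20 to 120 N. Pads are 22 mm wide; open, the fingers measure 114 mm over their backs; the gripper's body (76 mm by 85 mm) begins 54 mm behind the grasp point. The pads swing forward as they close: fully open they stand 13 mm farther back than shut.
Start: joints at [-1.475, 0.181, 1.607, -0, 1.354, -0.206], TCP at [0.171, -0.549, 0.231] pointing down, gripper open.
Joint ranges: [-2.99, 2.99], [-0.89, 2.07], [0.3, 2.58], [-1.14, 4.28], [0, 2.63], [-3.12, 3.12]. Speed limits (rad/s): [2.57, 2.57, 3.01, 3.14, 3.14, 3.14].

### API

Orientations are given as a unit quaternion [w, x, y, z].
In Python, from bench import telemetry, imaging, ctrl gives the robot as it stands.
- The arm moves only by the shell command python3 -m pendant 'ROWS' [OPENING]. ROWS is JSON, a list that holds one entry, the list of rows, each a list of 6 numbers: the shift along the tool's x, y, z in units of 200 mm (1.0 is 200 mm), then the turn, a rotation vector about the tool's x, y, z in units of pi rad (1.0 is pi rad). In form: [[[tx, ty, tz, rx, ry, rz], ...]]. A call has 1 to 12 rows; each row shifts and turns the pose as measured when the row begins, along the tool's axes as they then stand; what a row does not reach is not made up. A row lasts 1/8 s, in which the tool goes at most 62.5 mm and 10.7 degrees, less where a joint would pass 70% of its speed; a pose out of reach is approached as far as the arm can. A call with a number of a shift or a turn outside -1 to 1 is refused whole. A call with a gripper value outside its range is refused whole. OPENING is the closure, from 0 (fully open) to 1 (shut), set as the call begins (- or left out, the last holds). The fingers move at their own pace and stop on an object; the grip force is fixed at half the most. Time passes only in rows, so rows that do not move let the fingers close. It gives the time, the measured TCP pose, the force and the opening at its end, in the units of the state.
- telemetry.get_obs(): the state, without advancing time (a new reading comes with each control period).
- imaging.camera(name): name is "side" or "top" or "wrist"; returns a dict with "pixels" (400x640x3 uint8, blue, green, red), "vfov" (degrees; the focal length in pixels is half the picture's height over the tangent of half this angle, whatever the lens; pixels are square), "cx", "cy" (the principal point, pixels), "R" (3x3) and "t" (3): a world point X has camera coordinates R X + t. Camera axes: x right, y down, z forward; pixel columns grow to the right and rows downward; lengths in m; the calibration is good to about 2 mm. A picture is of the moment at which its call begins. There is no depth.
- ctrl.hand_in(): hands the job in, once; it reports no verdict.
The state is a dict: "time_s": time; "q": joint angles; "dq": joint speeds; "joint_efforts": joint torques, N m; "eef_pos": TCP position; "eef_rot": TCP orientation; "wrist_force": force on the tool from outside, world axes, zero at the start; "torque": the same for the moment, N m; "opening": opening from 0.0 (shut) to 1.0 (fully open).
Only numpy, scipy, OpenCV 4.12 (cv2) and the standard library are available. Lean on these libraries where they do the work, as an engineer would, in place of code of your own. Each camera call takes 0.05 s, during which the arm holds its last target.

### The job

Push the cylinder liner that lies on its side at the foot of the run-out rest up the ramp, slowly and with the outside of your fingers behind it all the way: it must not be lifted or carried, and it must never run free or roll back down the ramp. Take it right up to the backstop, over the first bearings, until it settles into the cradle between the two rows of ball bearings, and leave it lying there with the hand clear. Leave the other things on the bench where they are, the two spare liners standing on end too.

Things in the scene. Friction and masses are not known exactly. Their poses are not given: they have to be found in the camera images.
- liner: The liner to move: dark, lightly oiled iron tube, 70 mm diameter, 120 mm long, 0.5 to 0.85 kg, white plastic plugs in both ends, lying on its side before the ramp foot, within 9 degrees of square to the ramp and 12 mm of its centre line. Origin: middle of the tube on its axis, 35 mm above the bench; own y along the tube, x and z turn as it rolls. Stays put on the level, rolls back on the ramp if let go.
- rest: Run-out rest, grey and bare steel, fixed. Origin: on the bench, middle of the ramp's foot edge; x level, the way the ramp climbs; y across; z up. The ramp is a plate 166 mm wide rising at 10 degrees from x = 0 (flush with the bench) to x = 195 mm (34 mm high), with side lips 10 mm high and 160 mm apart from x = 12 mm on. The liner starts with its centre at x = -95 to -50 mm.
- crest (a point): Top of the first bearing pair, mid-width (x = 210, y = 0, z = 37 mm in the frame of rest; same axes). Four free-turning ball bearings, 26 mm diameter, 10 mm wide, at y = +-36 mm, axles along y at x = 210 and 252 mm, 24 mm high; the first pair carries on the ramp's line. The liner's centre is 72 mm high as it crests here, then drops 5 mm into the cradle.
- seat (a point): Where the liner's centre lies when it rests in the cradle between the two bearing pairs: x = 231, y = 0, z = 67 mm in the frame of rest; same axes.
- stop (a point): Middle of the backstop's face towards the ramp: x = 269, y = 0, z = 67 mm in the frame of rest. An upright plate 130 mm wide, top 90 mm high; its face is 3 mm past the seated liner. Behind it a dial gauge on a column 150 mm high at x = 300, y = -62 mm, its arm turned away to y = -166 mm. Nothing overhangs the ramp or cradle.
- spare_a: Spare liner, the same tube, 70 mm diameter, standing upright 120 mm tall on the bench at the -y side of the ramp, nearer the foot. Origin at the centre of its underside.
- spare_b: Second spare liner, 70 mm diameter, standing upright 120 mm tall at the -y side, nearer the ramp's top. Origin at the centre of its underside.
- spanner: Steel spanner, 170 mm long, lying flat at the +y side of the ramp foot. Origin under its middle, x along it.
- mug: White mug, 80 mm across, 95 mm tall, standing 70 to 100 mm past the end of the rest, behind the backstop. Origin at the centre of its underside, handle towards its +y.
- tape: Grey roll of tape lying flat, 90 mm across, 25 mm high, at the -y side before the ramp foot. Origin at the centre of its underside.
- hammer: Hammer, 280 mm long, lying on the bench's right side. Origin under its middle, x along it.
- jar: Glass jar with a steel lid, 72 mm across, 90 mm tall, on the left of the bench. Origin at the centre of its underside.

How it is judged:
On the way:
1. the liner is part way up the ramp, lying on it, with the fingers pushing it (x of liner in the frame of rest between 0.08 and 0.19 m and y of liner in the frame of rest between -0.03 and 0.03 m and z of liner in the frame of rest below 0.078 m and contact force between the fingers and liner above 0.1 N).
At the end, for the whole second after the job is handed in: The liner lies at rest in the cradle on both rows of bearings: its centre within 6 mm of the seat along the ramp, within 4 mm in height and within 25 mm sideways, its axis within 4 degrees of square to the ramp; the hand is clear (x of liner in the frame of rest between 0.225 and 0.237 m and y of liner in the frame of rest between -0.025 and 0.025 m and z of liner in the frame of rest between 0.063 and 0.07 m and angle between the y axis of liner and the y axis of rest, either way round below 0.07 rad and linear speed of liner below 0.02 m/s and angular speed of liner below 0.5 rad/s); the robot touches nothing.
It fails at once if the liner runs free on the ramp (faster than 0.15 m/s with no finger touching it), rolling back or flicked ahead (x of liner in the frame of rest between 0.015 and 0.195 m and z of liner in the frame of rest below 0.085 m and contact force between the fingers and liner below 0.02 N and linear speed of liner above 0.15 m/s).
It fails at once if the liner has rolled back off the ramp and away, over 60 mm behind its farthest start (x of liner in the frame of rest below -0.155 m).
It fails at once if the liner is lifted or carried (about 12 mm clear of the bench, ramp or bearings) (z of liner in the frame of rest above 0.086 m or (z of liner in the frame of rest above 0.05 m and x of liner in the frame of rest below 0 m) or (z of liner in the frame of rest above 0.066 m and x of liner in the frame of rest below 0.1 m)).
It fails at once if the liner is tipped off its side (angle between liner's own y axis and vertical below 1.2 rad).
It fails at once if another thing on the bench is disturbed (moved over 25 mm) (distance of any of spare_a, spare_b, spanner, mug, tape, hammer, jar from where it was at the start of the episode above 0.025 m).
It also fails if it takes over 54 s, if anything falls off the work surface, if the arm or the gripper's body presses on something with over 40 N, if the wrist force passes 120 N, or if a joint passes its speed limit or range.

## Working session

There is one attempt and no reset: what is moved stays moved. The work goes in short steps, Python scripts to look and compute and a shell command to move; the robot and the scene stay as the last step left them, time stands still between calls to the robot, and variables do not carry over. Pictures are saved under pics/ and viewed, and the job is handed in when it is done.

```bash
ls; mkdir -p pics
python3 - <<'E'
from bench import telemetry, imaging
import cv2
print(telemetry.get_obs())
for n in ["side","top"]:
    c=imaging.camera(n); cv2.imwrite(f"pics/{n}0.png",c["pixels"]); print(n,c["vfov"],c["cx"],c["cy"],c["R"],c["t"])
E
```

```text
pics
{'time_s': 0.0, 'q': array([-1.47531365e+00,  1.81528838e-01,  1.60799403e+00,  4.45985396e-05,
        1.35378556e+00, -2.06297277e-01]), 'dq': array([-0.0003272 , -0.0013668 , -0.00152729, -0.00063702, -0.00082194,
       -0.0003829 ]), 'joint_efforts': array([-8.10332385e-04, -4.44880342e+01, -3.51330936e+01, -3.58572470e-04,
        9.04576562e-03, -2.28732932e-05]), 'eef_pos': array([ 0.17088104, -0.54845891,  0.23039776]), 'eef_rot': array([-8.55364697e-04,  9.88638051e-01,  1.50313234e-01,  6.92475946e-05]), 'wrist_force': array([ 0.07808872, -0.18342325, -0.14794183]), 'torque': array([0.01747216, 0.03168629, 0.02610877]), 'opening': 1.0008340607245134}
side 54.24520878783824 318.66194716133856 200.22540934346722 [[-0.98850137 -0.15113013 -0.00497306]
 [-0.08685842  0.59442395 -0.79944717]
 [ 0.12377667 -0.78982267 -0.60071581]] [0.58826062 0.11865412 1.35658716]
top 45.41785399577859 323.46623613247306 210.3252832934816 [[-1.57097389e-02 -9.99874640e-01 -1.97672290e-03]
 [-9.97214946e-01  1.58120435e-02 -7.28857353e-02]
 [ 7.29078544e-02  8.26201756e-04 -9.97338339e-01]] [0.02180251 0.58350084 1.6112016 ]
```

View pics/side0.png

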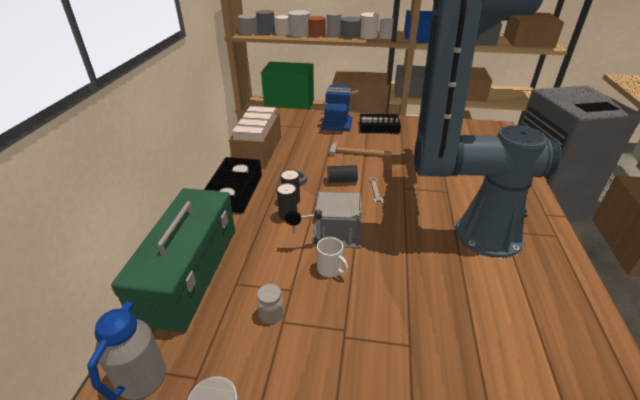

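View pics/top0.png

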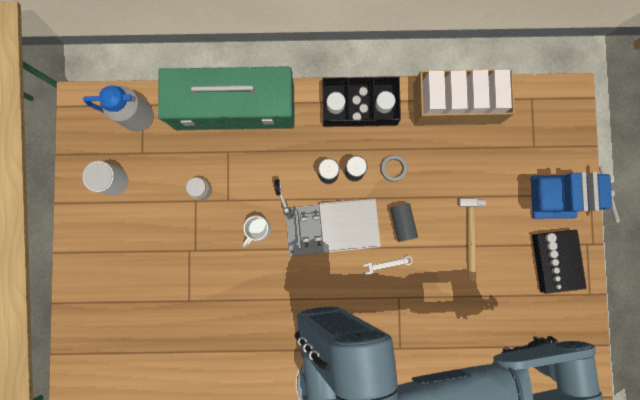

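The top view shows the liner at about (403,222). The ramp foot is at about (379,225), climbing left (world +y) to the cradle at about (305,230). The mug is at (256,228), the spares at (328,170) and (356,167), and the spanner at (388,265).

Run:
```python
import cv2
a=cv2.imread("pics/top0.png")
cv2.imwrite("pics/top0z.png",cv2.resize(a[150:300,230:430],None,fx=4,fy=4,interpolation=cv2.INTER_CUBIC))
a=cv2.imread("pics/side0.png")
cv2.imwrite("pics/side0z.png",cv2.resize(a[130:280,260:420],None,fx=4,fy=4,interpolation=cv2.INTER_CUBIC))
```

```text
(no output)
```

View pics/top0z.png

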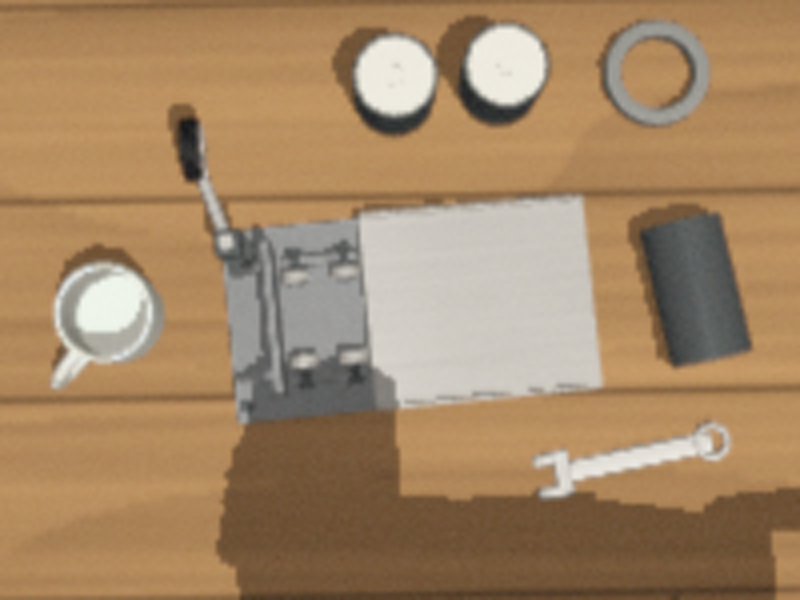

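View pics/side0z.png

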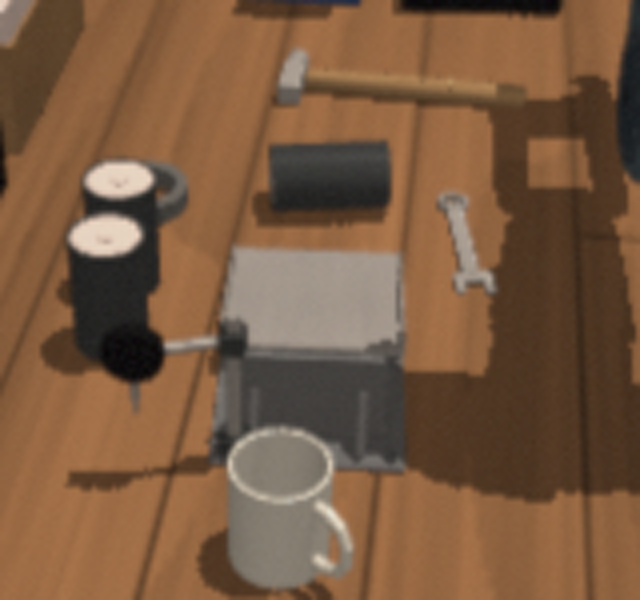

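```bash
cat > h.py <<'E'
import numpy as np, cv2
from bench import telemetry, imaging
def ray(c,uv,z):
    f=200/np.tan(np.radians(c["vfov"])/2)
    R=np.array(c["R"]);t=np.array(c["t"]);C=-R.T@t
    uv=np.atleast_2d(uv).astype(float)
    d=np.c_[(uv[:,0]-c["cx"])/f,(uv[:,1]-c["cy"])/f,np.ones(len(uv))]@R
    s=(z-C[2])/d[:,2]
    return C+d*s[:,None]
def proj(c,X):
    f=200/np.tan(np.radians(c["vfov"])/2)
    p=np.atleast_2d(X)@np.array(c["R"]).T+np.array(c["t"])
    return np.c_[c["cx"]+f*p[:,0]/p[:,2],c["cy"]+f*p[:,1]/p[:,2]]
E
python3 - <<'E'
from h import *
c=imaging.camera("top"); a=c["pixels"]
print("C",-np.array(c["R"]).T@np.array(c["t"]))
z=lambda u,v:[230+(u+.5)/4-.5,150+(v+.5)/4-.5]
foot=ray(c,[z(583,197),z(603,387)],0.0);print("foot",foot)
top=ray(c,[z(358,212),z(393,408)],0.034);print("top",top)
# liner mask
roi=np.zeros(a.shape[:2],np.uint8);roi[195:248,384:424]=255
hsv=cv2.cvtColor(a,cv2.COLOR_BGR2HSV)
m=((hsv[...,1]<90)&(hsv[...,2]<110)).astype(np.uint8)*255&roi
cs=max(cv2.findContours(m,0,1)[0],key=cv2.contourArea)
r=cv2.minAreaRect(cs);b=cv2.boxPoints(r);print(r)
for h in (0.035,0.05):
    P=ray(c,b,h)[:,:2];print(P.round(4),P.mean(0),np.linalg.norm(np.diff(P,axis=0),axis=1))
# ramp mask
m2=((hsv[...,1]<40)&(hsv[...,2]>140)).astype(np.uint8)*255; roi[:]=0;roi[190:260,318:386]=255;m2&=roi
cs=max(cv2.findContours(m2,0,1)[0],key=cv2.contourArea);r=cv2.minAreaRect(cs);print(r);print(cv2.boxPoints(r))
c=imaging.camera("top");v=c["pixels"][190:260,310:430].copy();v=cv2.resize(v,None,fx=6,fy=6);
cv2.imwrite("pics/x.png",v)
E
```

```text
C [0.46474902 0.01124226 1.64948512]
foot [[ 0.62226575 -0.16791081  0.        ]
 [ 0.45786644 -0.1812313   0.        ]]
top [[ 6.09275191e-01  2.68987487e-02  3.40000000e-02]
 [ 4.43157139e-01 -7.54288110e-05  3.40000000e-02]]
((403.2059326171875, 221.8235321044922), (35.65273666381836, 20.372989654541016), 75.96376037597656)
[[ 0.5905 -0.2096]
 [ 0.6063 -0.277 ]
 [ 0.4888 -0.3028]
 [ 0.4732 -0.2357]] [ 0.53969193 -0.25628777] [0.06922724 0.12032331 0.06885944]
[[ 0.5894 -0.2076]
 [ 0.605  -0.2743]
 [ 0.4885 -0.2999]
 [ 0.4731 -0.2334]] [ 0.53899565 -0.25380218] [0.06858406 0.1192054  0.06821967]
((347.0445556640625, 224.94554138183594), (48.8563232421875, 60.79677200317383), 84.2894058227539)
[[314.36633 203.66336]
 [374.8614  197.61386]
 [379.72278 246.22772]
 [319.22772 252.27722]]
```

Run:
```python
from h import *
from scipy.optimize import least_squares
c=imaging.camera("top")
z=lambda u,v:[230+(u+.5)/4-.5,150+(v+.5)/4-.5]
pts=[((583,197),(0,-.083,0)),((603,387),(0,.083,0)),((358,212),(.195,-.083,.036)),((296,275),(.252,-.036,.034)),((343,270),(.21,-.036,.034)),((303,360),(.252,.036,.034)),((351,355),(.21,.036,.034))]
P=np.array([ray(c,z(*p),m[2])[0,:2] for p,m in pts]);M=np.array([m[:2] for p,m in pts])
def T(q,M): 
    cs,s=np.cos(q[2]),np.sin(q[2]);return M@np.array([[cs,s],[-s,cs]])+q[:2]
r=least_squares(lambda q:(T(q,M)-P).ravel(),[.54,-.17,1.6],loss="soft_l1",f_scale=.003)
q=r.x;print(q,np.degrees(q[2]));print((T(q,M)-P).round(4))
cs,s=np.cos(q[2]),np.sin(q[2]);
L=np.array([.5397,-.2563])-q[:2];print("liner in rest",cs*L[0]+s*L[1],-s*L[0]+cs*L[1])
print("seat",T(q,np.array([[.231,0],[.21,0],[.269,0]])))
# side check
cc=imaging.camera("side");a=cc["pixels"].copy()
def W(x,y,h): w=T(q,np.array([[x,y]]))[0];return [*w,h]
for c_,n in((c,"t"),(cc,"s")):
    im=cv2.resize(c_["pixels"],None,fx=4,fy=4,interpolation=cv2.INTER_CUBIC)
    pp=[W(0,.083,0),W(0,-.083,0),W(.195,-.083,.036),W(.195,.083,.036),W(.21,.036,.037),W(.21,-.036,.037),W(.252,.036,.037),W(.252,-.036,.037),W(.269,.065,.09),W(.269,-.065,.09)]+[[.5905,-.2096,.035],[.6063,-.277,.035],[.4888,-.3028,.035],[.4732,-.2357,.035]]
    for u,v in proj(c_,pp): cv2.drawMarker(im,(int(4*u+2),int(4*v+2)),(0,0,255),0,8,1)
    im=im[600:1100,900:1700] if n=="t" else im[560:1120,1040:1700]
    cv2.imwrite(f"pics/chk_{n}.png",im)
```

```text
[ 0.54012905 -0.17345414  1.64658934] 94.34261978937498
[[ 0.0006  0.0007]
 [-0.0005  0.0015]
 [-0.001   0.0004]
 [ 0.0004  0.0004]
 [-0.0001 -0.0017]
 [ 0.0005 -0.0001]
 [ 0.0001 -0.0014]]
liner in rest -0.08257552379488771 0.006700949781094643
seat [[0.52263763 0.05688267]
 [0.52422776 0.03594296]
 [0.51976025 0.09477358]]
```

View pics/chk_t.png

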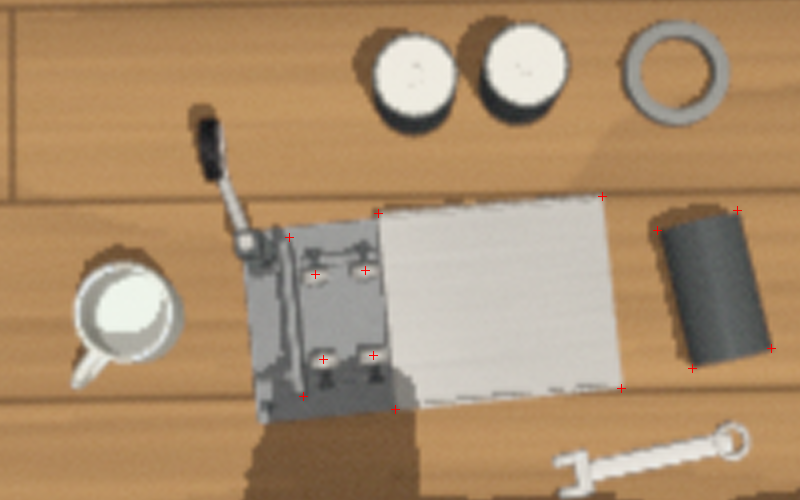

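View pics/chk_s.png

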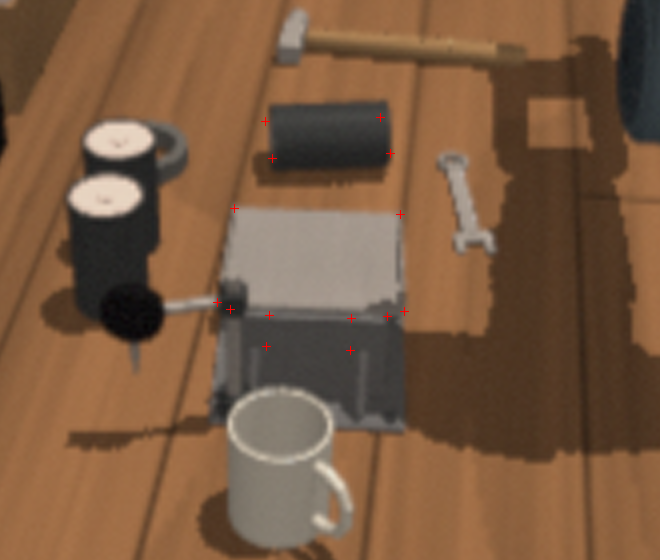

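The reprojected model fits the rest corners and bearings to within about 2 mm. The liner lies at rest (-0.083, +0.006), about 7° off square. First I'll turn the tool so the jaw axis lies across the ramp.

```bash
cat >> h.py <<'E'
from scipy.spatial.transform import Rotation as Ro
Q=np.array([.54013,-.17345,1.64659])
def state(goal=None):
    o=telemetry.get_obs();w=o["eef_rot"];R=Ro.from_quat([w[1],w[2],w[3],w[0]])
    c,s=np.cos(Q[2]),np.sin(Q[2]);B=np.array([[c,-s,0],[s,c,0],[0,0,1]])
    p=B.T@(o["eef_pos"]-np.r_[Q[:2],0])
    Rd=Ro.from_matrix(B@np.diag([1,-1,-1]))
    rv=(R.inv()*Rd).as_rotvec()/np.pi
    print("t",round(o["time_s"],2),"rest pos mm",(p*1e3).round(1),"turn units",rv.round(4),"F",(B.T@o["wrist_force"]).round(1),"open",round(o["opening"],2))
    if goal is not None: print("tool shift units",(R.inv().apply(B@(np.array(goal)-p))/.2).round(4))
E
python3 -c "
from h import *
state()"
```

```text
t 0.3 rest pos mm [-346.4  396.6  231. ] turn units [-1.000e-04 -2.000e-04 -4.281e-01] F [-0.1 -0.  -0.4] open 1.0
```

```bash
python3 -m pendant '[[[0,0,0,0,0,-0.0535],[0,0,0,0,0,-0.0535],[0,0,0,0,0,-0.0535],[0,0,0,0,0,-0.0535],[0,0,0,0,0,-0.0535],[0,0,0,0,0,-0.0535],[0,0,0,0,0,-0.0535],[0,0,0,0,0,-0.0535]]]' 0
python3 -c "
from h import *
state([-.165,.003,.12])"
```

```text
time_s: 1.3
eef_pos: [0.1709, -0.5483, 0.2302]
eef_rot: [-0.001, 0.664, 0.748, 0.001]
wrist_force: [0.3, 0.8, 0.7]
opening: 0.998
t 1.3 rest pos mm [-345.8  396.6  230.2] turn units [ 0.     -0.0007  0.0138] F [ 0.7 -0.3  0.7] open 1.0
tool shift units [0.8165 2.0054 0.5526]
```

```bash
python3 -m pendant '[[[0.08,0.2,0.02,0,0,0],[0.08,0.2,0.02,0,0,0],[0.08,0.2,0.02,0,0,0],[0.08,0.2,0.05,0,0,0],[0.08,0.2,0.05,0,0,0],[0.08,0.2,0.05,0,0,0],[0.08,0.2,0.05,0,0,0],[0.08,0.2,0.05,0,0,0],[0.08,0.2,0.05,0,0,0],[0.08,0.2,0.05,0,0,0],[0,0,0,0,0,0.013]]]' 0
python3 -c "
from h import *
state([-.165,.003,.012])
c=imaging.camera('wrist');cv2.imwrite('pics/w1.png',c['pixels'])
c=imaging.camera('top');cv2.imwrite('pics/t1.png',cv2.resize(c['pixels'][150:300,280:480],None,fx=4,fy=4))
c=imaging.camera('side');cv2.imwrite('pics/s1.png',cv2.resize(c['pixels'][80:260,260:460],None,fx=3.3,fy=3.3))
"
```

```text
time_s: 2.68
eef_pos: [0.5601, -0.3358, 0.1453]
eef_rot: [0.0, 0.679, 0.734, -0.0]
wrist_force: [-1.1, -0.9, 0.5]
opening: 1.003
t 2.67 rest pos mm [-163.4   -7.6  145.3] turn units [-0.      0.0001  0.0004] F [-0.8  1.2  0.5] open 1.0
tool shift units [-0.0078 -0.0528  0.6665]
```

View pics/w1.png

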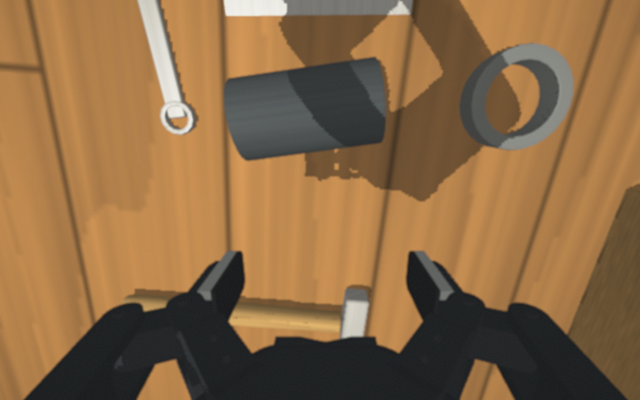

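View pics/s1.png

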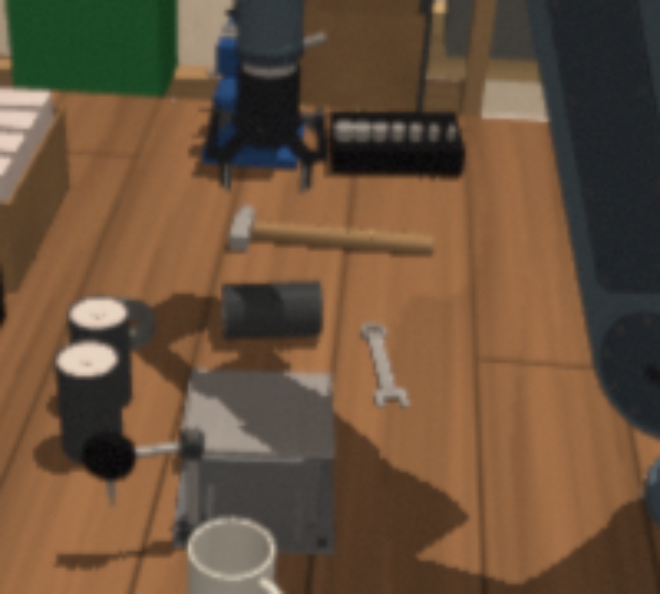

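View pics/t1.png

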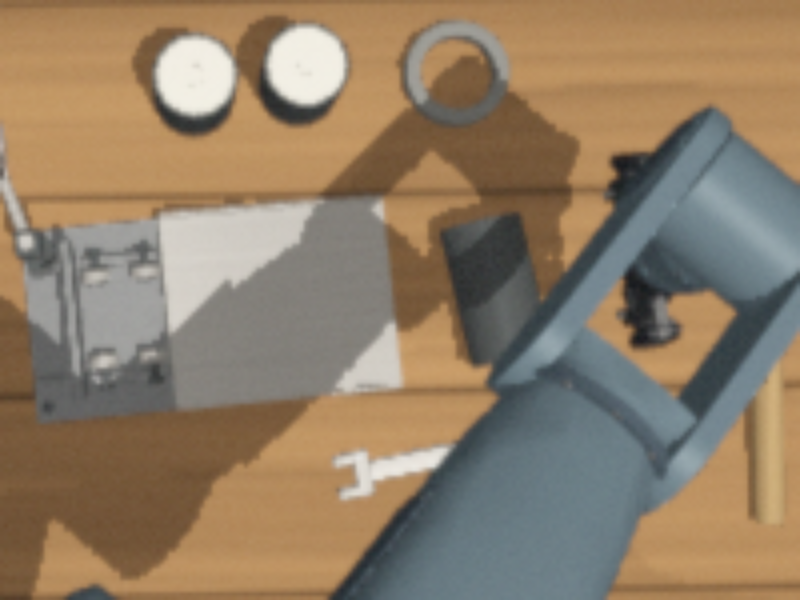

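The hand is square behind the liner with nothing beneath it. Next I'll centre it and go down.

```bash
python3 -m pendant '[[[0,-0.05,0.14,0,0,0],[0,0,0.14,0,0,0],[0,0,0.14,0,0,0],[0,0,0.14,0,0,0],[0,0,0.08,0,0,0],[0,0,0.03,0,0,0],[0,0,0,0,0,0]]]' 0
python3 -c "
from h import *
state([-.165,.003,.008])
c=imaging.camera('wrist');cv2.imwrite('pics/w2.png',c['pixels'])
c=imaging.camera('side');cv2.imwrite('pics/s2.png',cv2.resize(c['pixels'][130:230,290:400],None,fx=6,fy=6))
"
```

```text
time_s: 3.7
eef_pos: [0.5471, -0.3451, 0.0129]
eef_rot: [0.004, 0.681, 0.733, -0.001]
wrist_force: [0.7, -0.4, -0.8]
opening: 1.001
t 3.7 rest pos mm [-171.7    6.1   12.9] turn units [ 0.0015  0.0023 -0.0006] F [-0.5 -0.6 -0.8] open 1.0
tool shift units [0.0337 0.0152 0.0244]
```

View pics/w2.png

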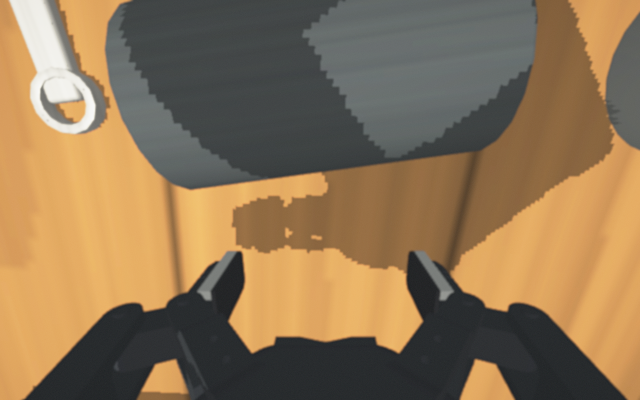

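View pics/s2.png

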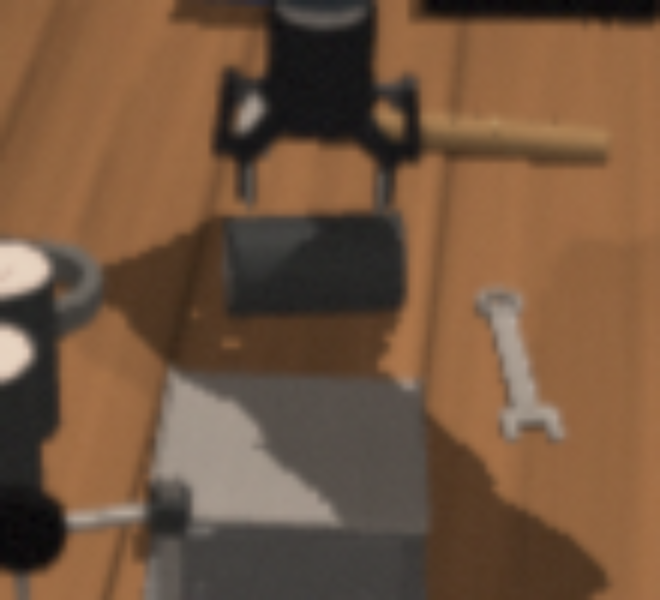

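The fingers are behind the liner with about 40 mm of gap, and its left (+y) end is nearer. I'll close the gap and then contact gently.

```bash
python3 -m pendant '[[[0.03,0.01,0.02,0.0015,0.0023,0],[0.03,0,0.005,0,0,0],[0.03,0,0,0,0,0],[0.03,0,0,0,0,0],[0.03,0,0,0,0,0],[0.02,0,0,0,0,0],[0.02,0,0,0,0,0]]]' 0
python3 -c "
from h import *
state([-.13,.003,.008])"
python3 -m pendant '[[[0.02,0,0,0,0,0],[0.02,0,0,0,0,0],[0.02,0,0,0,0,0],[0.02,0,0,0,0,0]]]' 0
python3 -c "
from h import *
state([-.12,.003,.008])
c=imaging.camera('wrist');cv2.imwrite('pics/w3.png',c['pixels'])
c=imaging.camera('side');cv2.imwrite('pics/s3.png',cv2.resize(c['pixels'][130:230,290:400],None,fx=6,fy=6))
"
```

```text
time_s: 4.68
eef_pos: [0.5483, -0.3053, 0.0107]
eef_rot: [0.002, 0.68, 0.733, 0.0]
wrist_force: [0.5, -0.4, 0.5]
opening: 0.999
t 4.67 rest pos mm [-132.1    1.9   10.7] turn units [ 0.0011  0.001  -0.0003] F [-0.4 -0.4  0.5] open 1.0
tool shift units [ 0.0105 -0.0057  0.0136]
time_s: 5.18
eef_pos: [0.547, -0.2884, 0.0107]
eef_rot: [0.002, 0.68, 0.733, 0.0]
wrist_force: [0.8, -0.8, -0.0]
opening: 1.0
t 5.17 rest pos mm [-115.2    1.9   10.7] turn units [ 0.0011  0.001  -0.0004] F [-0.9 -0.8 -0. ] open 1.0
tool shift units [-0.0242 -0.0055  0.0135]
```

View pics/w3.png

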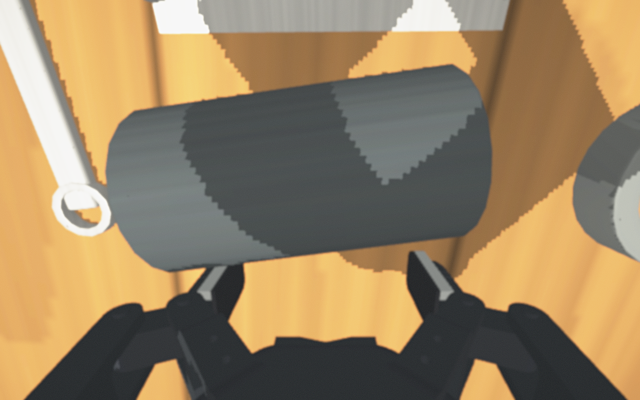

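```bash
python3 -m pendant '[[[0.02,-0.005,0.01,0.001,0.001,0],[0.02,0,0,0,0,0],[0.02,0,0,0,0,0],[0.02,0,0,0,0,0],[0.02,0,0,0,0,0],[0.02,0,0,0,0,0]]]' 0
python3 -c "
from h import *
state([-.12,.003,.008])
c=imaging.camera('wrist');cv2.imwrite('pics/w4.png',c['pixels'])
c=imaging.camera('side');cv2.imwrite('pics/s4.png',cv2.resize(c['pixels'][130:230,290:400],None,fx=6,fy=6))
"
```

```text
time_s: 6.02
eef_pos: [0.544, -0.263, 0.0085]
eef_rot: [-0.0, 0.68, 0.733, 0.0]
wrist_force: [0.7, 0.2, 0.3]
opening: 1.003
t 6.03 rest pos mm [-89.6   3.    8.5] turn units [ 0.     -0.     -0.0004] F [ 0.2 -0.7  0.3] open 1.0
tool shift units [-0.1518 -0.      0.0026]
```

View pics/w4.png

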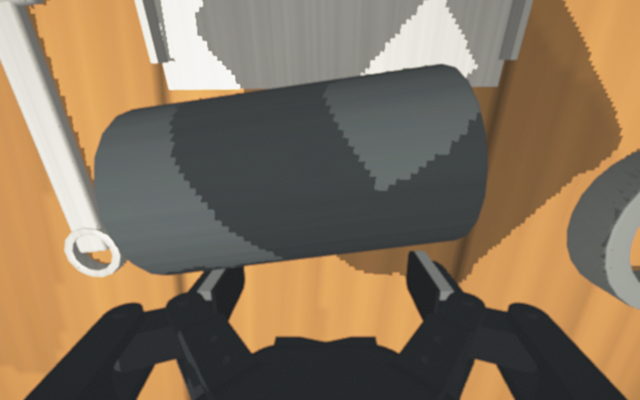

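View pics/s4.png

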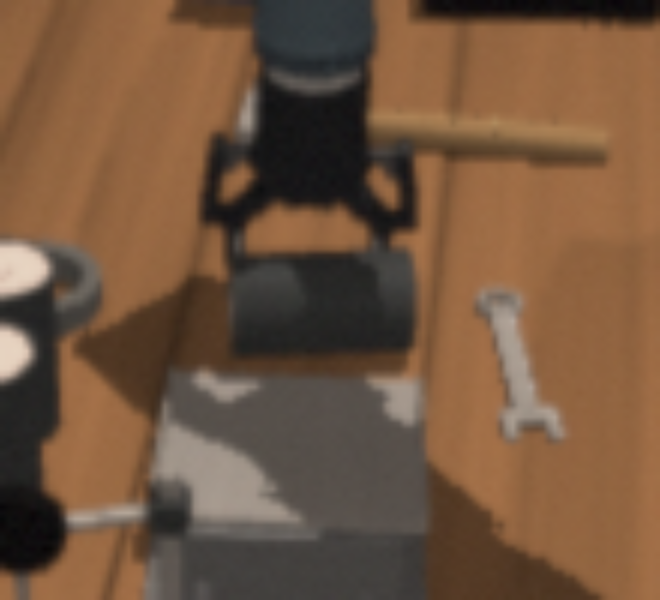

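Only the left finger is touching, and the liner rolled about 25 mm without squaring: it is still skewed about 7° and its centre is near y≈+10 mm. I'll take it on to the ramp foot, where gravity presses it back on the fingers, and watch the skew.

```bash
python3 -m pendant '[[[0.02,-0.005,0,0,0,0],[0.02,-0.005,0,0,0,0],[0.02,-0.005,0,0,0,0],[0.02,-0.005,0,0,0,0],[0.02,-0.005,0,0,0,0],[0.02,0,0,0,0,0],[0.02,0,0,0,0,0],[0.02,0,0,0,0,0],[0.02,0,0,0,0,0],[0.02,0,0,0,0,0]]]' 0
python3 -c "
from h import *
state([-.12,.003,.008])
c=imaging.camera('wrist');cv2.imwrite('pics/w5.png',c['pixels'])
c=imaging.camera('side');cv2.imwrite('pics/s5.png',cv2.resize(c['pixels'][130:230,290:400],None,fx=6,fy=6))
"
```

```text
time_s: 7.38
eef_pos: [0.5366, -0.2239, 0.01]
eef_rot: [0.003, 0.68, 0.733, -0.001]
wrist_force: [-0.9, -2.8, 1.0]
opening: 1.003
t 7.38 rest pos mm [-50.1   7.3  10. ] turn units [0.0007 0.0017 0.0001] F [-2.8  1.1  1. ] open 1.0
tool shift units [-0.3497  0.0216  0.012 ]
```

View pics/w5.png

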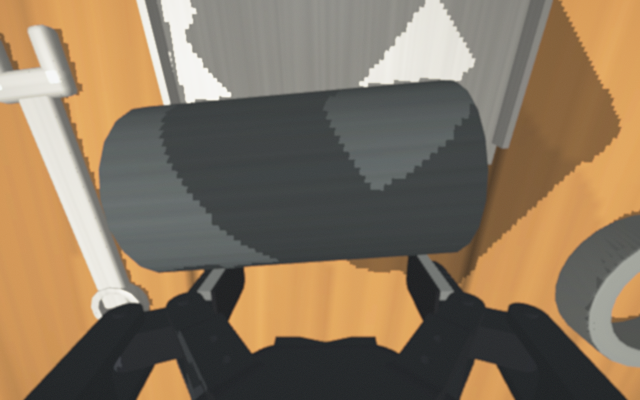

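View pics/s5.png

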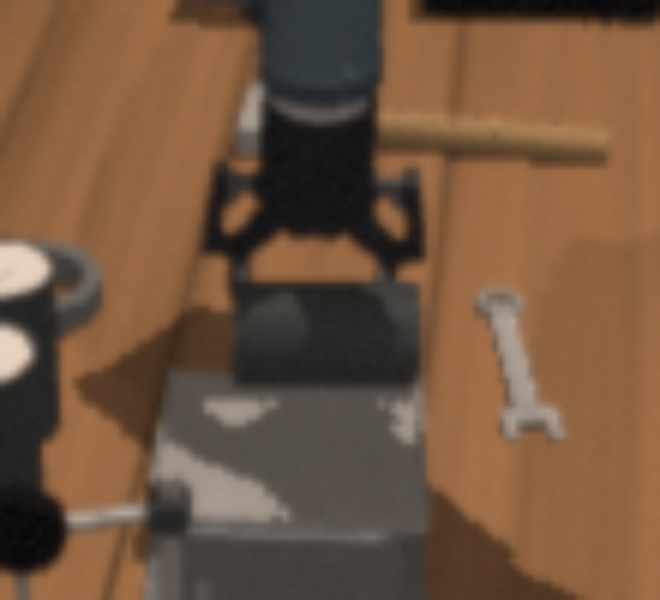

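The ramp foot helped: the skew is down to about 4° and both fingers are close to contact. I'll carry on up slowly.

```bash
python3 -m pendant '[[[0.02,0,0,0.0007,0.0017,0],[0.02,0,0,0,0,0],[0.02,0,0,0,0,0],[0.02,0,-0.003,0,0,0],[0.02,0,-0.003,0,0,0],[0.02,0,-0.003,0,0,0]]]' 0
python3 -c "
from h import *
state([-.12,.003,.008])
c=imaging.camera('wrist');cv2.imwrite('pics/w6.png',c['pixels'])
c=imaging.camera('side');cv2.imwrite('pics/s6.png',cv2.resize(c['pixels'][130:230,290:400],None,fx=6,fy=6))
"
```

```text
time_s: 8.22
eef_pos: [0.5356, -0.1999, 0.0128]
eef_rot: [0.001, 0.68, 0.733, -0.0]
wrist_force: [0.1, -4.4, 3.0]
opening: 1.002
t 8.22 rest pos mm [-26.1   6.5  12.8] turn units [0.0006 0.0007 0.    ] F [-4.4  0.2  3. ] open 1.0
tool shift units [-0.4697  0.0175  0.025 ]
```

View pics/w6.png

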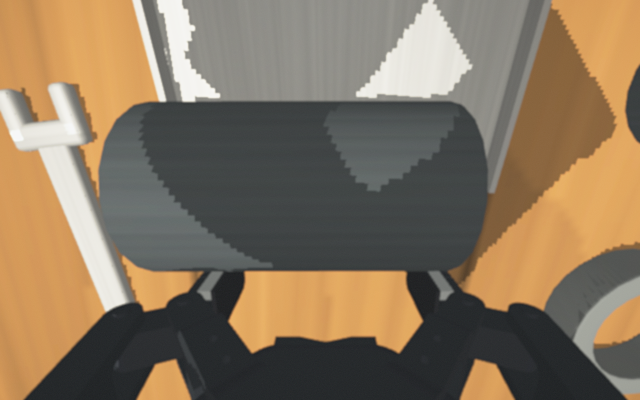

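View pics/s6.png

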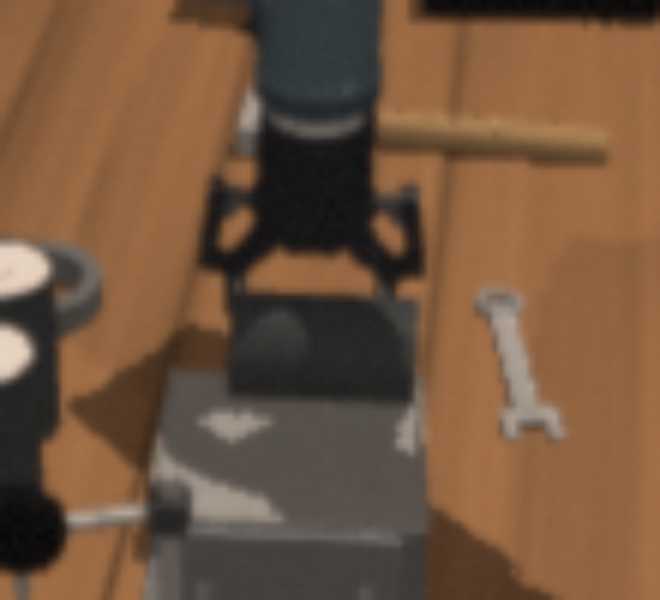

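The liner is now square and on the ramp against both fingers, at about y=+15 mm, left of centre. I'll give the tool a small yaw of about 2° to steer it back toward the centre on the way up.

```bash
python3 -m pendant '[[[0.02,0,-0.0035,0.0006,0.0007,0.005],[0.02,0,-0.0035,0,0,0.005],[0.025,0,-0.0044,0,0,0.005],[0.025,0,-0.0044,0,0,0],[0.025,0,-0.0044,0,0,0],[0.025,0,-0.0044,0,0,0],[0.025,0,-0.0044,0,0,0],[0.025,0,-0.0044,0,0,0],[0.025,0,-0.0044,0,0,0],[0.025,0,-0.0044,0,0,0]]]' 0
python3 -c "
from h import *
state([-.12,.003,.008])
c=imaging.camera('wrist');cv2.imwrite('pics/w7.png',c['pixels'])
c=imaging.camera('side');cv2.imwrite('pics/s7.png',cv2.resize(c['pixels'][130:230,290:400],None,fx=6,fy=6))
"
```

```text
time_s: 9.57
eef_pos: [0.5334, -0.149, 0.0215]
eef_rot: [-0.0, 0.698, 0.716, -0.0]
wrist_force: [0.1, -4.1, 2.8]
opening: 0.999
t 9.57 rest pos mm [24.9  4.8 21.5] turn units [-0.0003 -0.0001 -0.0157] F [-4.1  0.2  2.8] open 1.0
tool shift units [-0.7232  0.0448  0.0674]
```

View pics/w7.png

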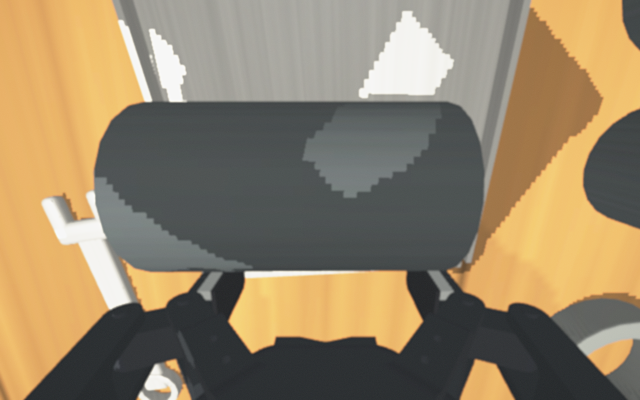

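View pics/s7.png

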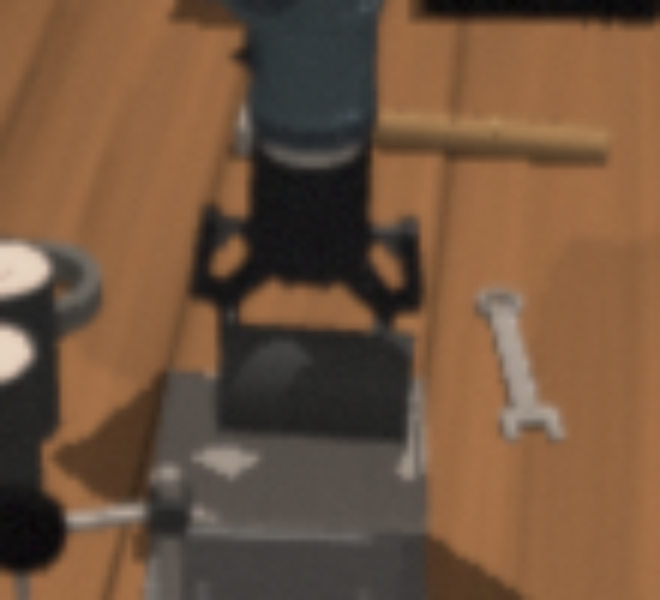

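```bash
python3 -m pendant '[[[0.025,0,-0.0044,0,0,0],[0.025,0,-0.0044,0,0,0],[0.025,0,-0.0044,0,0,0],[0.025,0,-0.0044,0,0,0],[0.025,0,-0.0044,0,0,0],[0.025,0,-0.0044,0,0,0],[0.025,0,-0.0044,0,0,0],[0.025,0,-0.0044,0,0,0],[0.025,0,-0.0044,0,0,0],[0.025,0,-0.0044,0,0,0],[0.025,0,-0.0044,0,0,0],[0.025,0,-0.0044,0,0,0]]]' 0
python3 -c "
from h import *
state([-.12,.003,.008])
c=imaging.camera('wrist');cv2.imwrite('pics/w8.png',c['pixels'])
c=imaging.camera('side');cv2.imwrite('pics/s8.png',cv2.resize(c['pixels'][150:250,290:400],None,fx=6,fy=6))
"
```

```text
time_s: 11.18
eef_pos: [0.5313, -0.0852, 0.0325]
eef_rot: [-0.001, 0.697, 0.717, -0.001]
wrist_force: [0.5, -4.4, 2.2]
opening: 1.002
t 11.18 rest pos mm [88.6  2.1 32.5] turn units [-0.0006 -0.0001 -0.0155] F [-4.4 -0.2  2.2] open 1.0
tool shift units [-1.0421  0.0465  0.1224]
```

View pics/w8.png

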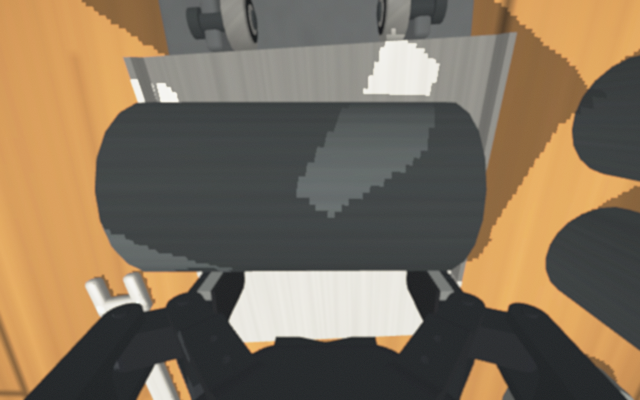

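View pics/s8.png

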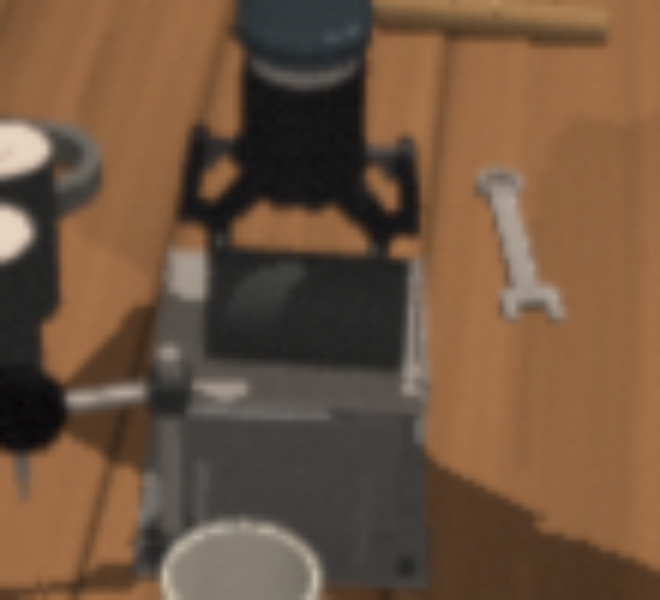

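About halfway up, square to the fingers, force steady at 4.4 N. Next I'll continue and take the yaw out before the bearings.

```bash
python3 -m pendant '[[[0.025,0,-0.0044,0,0,0],[0.025,0,-0.0044,0,0,0],[0.025,0,-0.0044,0,0,0],[0.025,0,-0.0044,0,0,-0.003],[0.025,0,-0.0044,0,0,-0.003],[0.025,0,-0.0044,0,0,-0.003],[0.025,0,-0.0044,0,0,-0.003],[0.025,0,-0.0044,0,0,-0.003],[0.025,0,-0.0044,0,0,0]]]' 0
python3 -c "
from h import *
state([.175,.0,.045])
c=imaging.camera('wrist');cv2.imwrite('pics/w9.png',c['pixels'])
c=imaging.camera('side');cv2.imwrite('pics/s9.png',cv2.resize(c['pixels'][150:250,290:400],None,fx=6,fy=6))
"
```

```text
time_s: 12.4
eef_pos: [0.5297, -0.0379, 0.0411]
eef_rot: [-0.0, 0.679, 0.734, -0.0]
wrist_force: [-0.9, -4.6, 2.3]
opening: 0.998
t 12.4 rest pos mm [1.36e+02 1.00e-01 4.11e+01] turn units [-0.0003  0.      0.0004] F [-4.5  1.3  2.3] open 1.0
tool shift units [ 0.1951  0.0008 -0.0197]
```

View pics/w9.png

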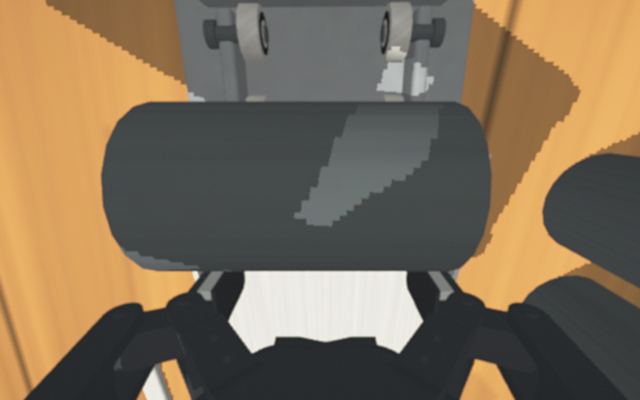

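View pics/s9.png

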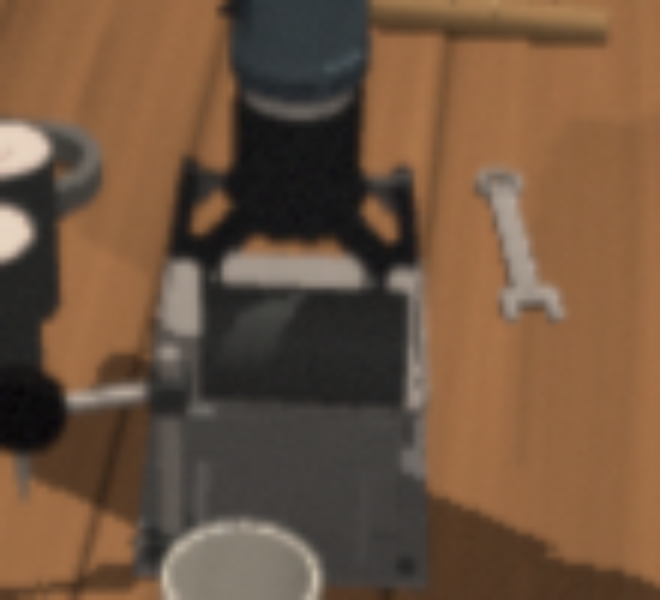

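```bash
python3 -m pendant '[[[0.017,0,-0.003,0,0,0],[0.017,0,-0.003,0,0,0],[0.017,0,-0.003,0,0,0],[0.017,0,-0.003,0,0,0],[0.017,0,-0.003,0,0,0],[0.017,0,-0.003,0,0,0],[0.017,0,-0.003,0,0,0],[0.017,0,-0.003,0,0,0],[0.017,0,0,0,0,0],[0.017,0,0,0,0,0]]]' 0
python3 -c "
from h import *
state([.18,.0,.045])
c=imaging.camera('wrist');cv2.imwrite('pics/w10.png',c['pixels'])
c=imaging.camera('side');cv2.imwrite('pics/s10.png',cv2.resize(c['pixels'][150:250,290:400],None,fx=6,fy=6))
"
```

```text
time_s: 13.75
eef_pos: [0.5241, 0.0007, 0.0442]
eef_rot: [-0.004, 0.679, 0.734, -0.001]
wrist_force: [-0.2, 0.5, -0.0]
opening: 1.003
t 13.75 rest pos mm [174.9   2.8  44.2] turn units [-0.002  -0.0014  0.0005] F [ 0.5  0.2 -0. ] open 1.0
tool shift units [ 0.0256  0.014  -0.0037]
```

View pics/w10.png

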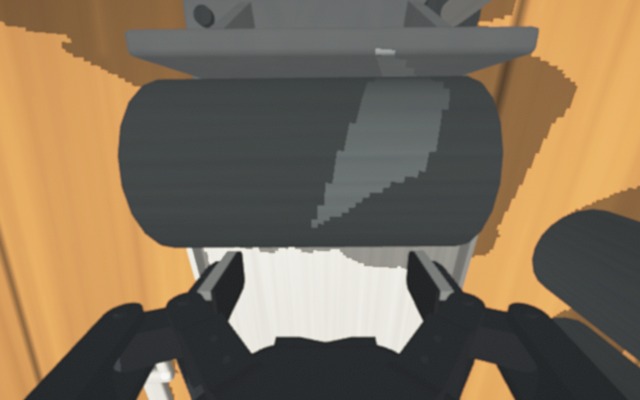

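View pics/s10.png

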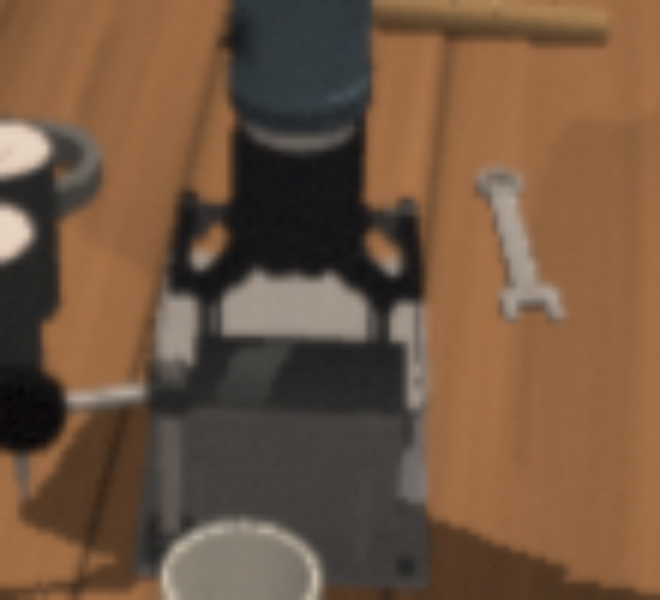

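The liner has dropped into the cradle: the wrist force is zero and there is a visible gap to the fingers. I'll back the hand out and up to check.

```bash
python3 -m pendant '[[[-0.03,0,-0.01,0,0,0],[-0.05,0,-0.02,0,0,0],[-0.08,0,-0.05,0,0,0],[-0.1,0,-0.1,0,0,0],[-0.15,0,-0.15,0,0,0],[-0.2,0,-0.15,0,0,0],[-0.2,0,-0.1,0,0,0],[-0.2,0,0,0,0,0],[-0.2,0,0,0,0,0],[-0.1,0,0,0,0,0],[0,0,0,0,0,0]]]' 0
python3 -c "
from h import *
state([.18,.0,.045])
c=imaging.camera('top');cv2.imwrite('pics/t11.png',cv2.resize(c['pixels'][150:300,230:430],None,fx=4,fy=4,interpolation=cv2.INTER_CUBIC))
c=imaging.camera('side');cv2.imwrite('pics/s11.png',cv2.resize(c['pixels'][150:280,270:400],None,fx=4.5,fy=4.5,interpolation=cv2.INTER_CUBIC))
"
```

```text
time_s: 15.22
eef_pos: [0.545, -0.2805, 0.171]
eef_rot: [0.001, 0.681, 0.732, -0.001]
wrist_force: [0.2, 0.9, -0.2]
opening: 1.0
t 15.22 rest pos mm [-107.1    3.3  171. ] turn units [-0.0001  0.0008 -0.0011] F [ 0.9 -0.2 -0.2] open 1.0
tool shift units [1.4371 0.0118 0.6266]
```

View pics/t11.png

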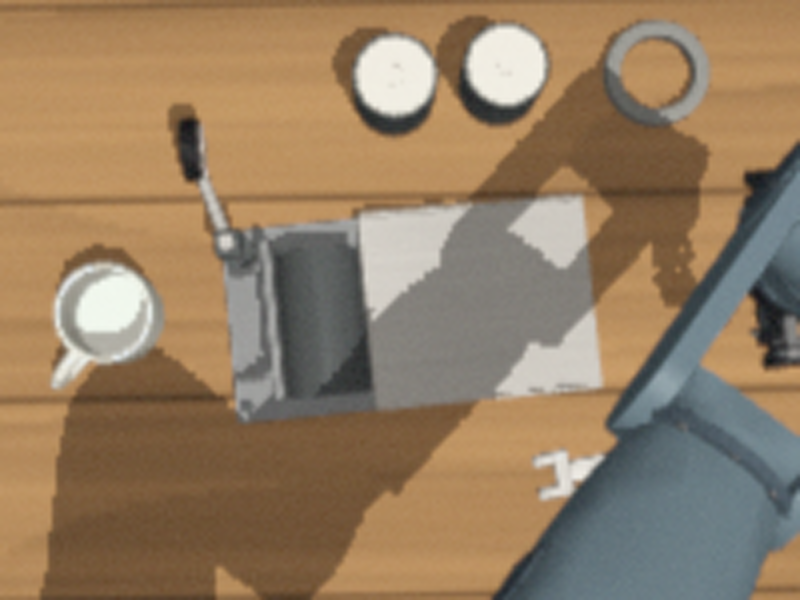

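View pics/s11.png

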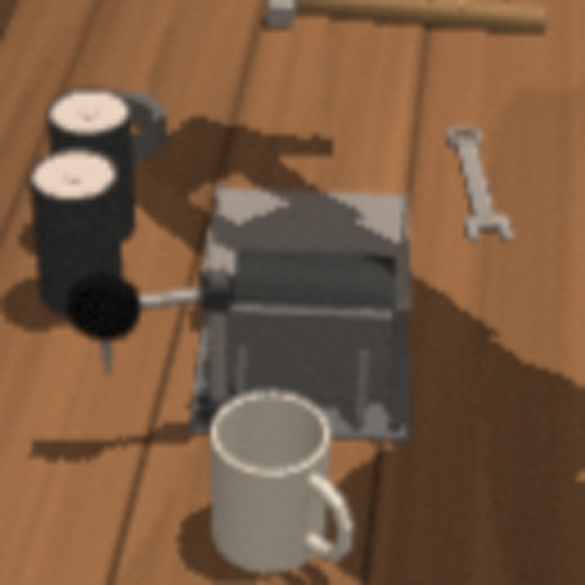

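Run:
```python
from h import *
c=imaging.camera("top")
p=[[230+(u+.5)/4-.5,150+(v+.5)/4-.5] for u,v in [(275,242),(357,235),(372,392),(288,400)]]
P=ray(c,p,.067)[:,:2]-Q[:2];s,k=np.sin(Q[2]),np.cos(Q[2]);X=np.c_[k*P[:,0]+s*P[:,1],-s*P[:,0]+k*P[:,1]]
print((X*1e3).round(1),(X.mean(0)*1e3).round(1))
d=(X[2]-X[1]+X[3]-X[0]);print("skew deg",np.degrees(np.arctan2(d[0],d[1])))
```

```text
[[265.3 -62.6]
 [197.  -62.1]
 [196.5  68.4]
 [266.1  68.6]] [231.2   3.1]
skew deg 0.0482596877864326
```

The measured centre is x=231.2 mm, y≈3 mm, with about 0° skew and the hand clear. That matches the seat, so I'm handing in.

```bash
python3 -c "
from bench import ctrl
print(ctrl.hand_in())"
```

```text
the job is handed in; nothing more can be done
None
```

The liner is in the cradle and the job is handed in, about 15 s into the 54 s allowed. I pushed it there with the backs of the open fingers at 30–40 mm/s; it was not gripped or lifted, and I saw no sign of it running free or rolling back.

- **Squaring up:** On the level it would not square itself. It rolled about 25 mm still skewed about 7°, with only one finger touching. It came square against both fingers at the ramp foot, and I yawed the hand about 3° on the way up to bring it back toward the centre line.
- **Push force:** The wrist force held at about 4 to 5 N up the ramp and fell to zero once it dropped past the first bearings.
- **Final position:** In the last top view its centre is at about x = 231 mm, y = +3 mm, with about 0° skew. Its height was assumed in that measurement, not measured, but the side view also shows it lying in the cradle against the backstop. The tube outline came out about 131 mm long instead of 120, so its end points are rough; x and skew are surer.
- **Other things on the bench:** The hand is well clear. The spares, mug, tape, spanner and hammer look unmoved as far as the last pictures show them. I did not look at the jar again, but the arm never went near it.

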